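Set the sliding jaw of a handle-length gauge at its click notch

ROBOT

A 7-joint arm with a two-finger parallel gripper is mounted at the origin on the work surface. World frame = base frame: x ahead of the robot, y to its left, z up, the work surface at z = 0. Lengths are in mm, angles in rad, forces in N, time in s.
With the tool pointing down it reaches from about 425 to 950 mm from the base axis. Payload 16.7 kg.
Tool frame: the origin (TCP) lies at the very end of the fingers, on their centre line; the grasp point (between the pads) lies 19 mm behind it (robot.grip_point_offset is the distance from the TCP to the grasp point, in mm); z points along the fingers, y is the direction in which the jaws open and shut (so a half turn about z gives the same grasp; the last joint's range is limited). The gripper opens to 94 mm and grips with 3 to 60 N. Pads are 16 mm wide; open, the fingers measure 119 mm over their backs; the gripper's body (75 mm by 177 mm) begins 78 mm behind the grasp point.
Start: joints at [-0.149, 0.426, 0.074, 1.606, -0.034, 1.111, -0.067], TCP at [674.962, -0.018, 205.467] pointing down, gripper open.
Joint ranges: [-2.85, 2.85], [-0.5, 2.14], [-1.23, 1.37], [0.21, 2.46], [-1.02, 4.16], [0.16, 2.05], [-2.73, 2.73]. Speed limits (rad/s): [1.89, 1.89, 2.39, 2.39, 3.01, 3.01, 3.01].

INTERFACE

Orientations are given as a 3x3 rotation matrix whose columns are the frame's x, y, z axes.
In Python, from bench import robot gives the robot as it stands.
- The arm moves only by the tool apply_moves, never from a script. Its argument "moves" is a list of rows, each a list of 7 numbers: the shift along the world's x, y, z in units of 0.03 m (1.0 is 0.03 m), then the turn, a rotation vector about the world's x, y, z in units of 45 degrees (1.0 is 45 degrees), then the closure, from -1 (fully open) to 1 (shut), so that 0 is half open. In form: [[x, y, z, ax, ay, az, grip], ...]. A call has 1 to 20 rows; each row shifts and turns the commanded pose from where the row before left it; what a row does not reach is not made up. A row lasts 1/10 s, in which the tool goes at most 50 mm and 8.59 degrees, less where a joint would pass 70% of its speed; a pose out of reach is approached as far as the arm can. A call with a number of a shift or a turn outside -1 to 1 is refused whole. A call with a gripper value outside its range is refused whole. The fingers move at their own pace and stop on an object; "newtons" is the grip in N (left out, the last holds). Time passes only in rows, so rows that do not move let the fingers close. It gives the time, the measured TCP pose, the force and the opening at its end, in the units of the state.
- robot.state(): the state, without advancing time (a new reading comes with each control period).
- robot.snapshot(name): name is "scene" or "side" or "wrist"; returns a dict with "img" (420x560x3 uint8, red, green, blue), "fx", "fy", "cx", "cy" (pixels), "origin" and "orientation" of the camera in the world. Camera axes: x right, y down, z forward; pixel columns grow to the right and rows downward; lengths in mm; the calibration is good to about 2 mm. The wrist camera is an equidistant fisheye: a pixel r from the principal point sees the ray r / f radians off the axis. A picture is of the moment at which its call begins. There is no depth.
- robot.job_done(): hands the job in, once; it reports no verdict.
The state is a dict: "time_s": time; "qpos": joint angles; "dq": joint speeds; "tau": joint torques, N m; "position": TCP position; "orientation": TCP orientation; "contact_force": force on the tool from outside, world axes, zero at the start; "torque": the same for the moment, N m; "width": opening from 0.0 (shut) to 1.0 (fully open).
Only numpy, scipy, OpenCV 4.12 (cv2) and the standard library are available. Lean on these libraries where they do the work, as an engineer would, in place of code of your own. Each camera call takes 0.05 s, during which the arm holds its last target. There are 200 camera calls.

TASK

Slacken the clamp knob on the bench gauge's carriage a quarter turn anticlockwise, until its bar lies along the rail, without dragging the clamped carriage. Then slide the carriage away from the fixed jaw until you feel its spring ball drop into the notch in the strip on the rail. Finish while holding: keep your grip on the carriage at the notch and do not let go, with the knob left slack and the things lying around undisturbed.

Things in the scene. Friction and masses are not known exactly. Their poses are not given: they have to be found in the camera images.
- gauge: Fixed bench gauge: grey bed 180 x 360 x 10 mm, rail bar along it (top at 20 mm). Origin: on the bench under the rail's middle; y along the rail, x across (bed and jaws on the -x side), z up. Dark steel fixed jaw at x -85, y -170 mm, top 52 mm. End stops at y -153 and +128. Steel strip on the rail at x +22 has one 12 mm notch, its place varies: the carriage seats at y between -15 and +50 mm.
- carriage: Aluminium block 66 x 90 mm, top 60 mm above the bench, with knob, ball plunger and, on an arm to -x, the sliding jaw. Origin on the rail's line, 17 mm above the bench; axes as the gauge. Slides only along the gauge's y: starts at y -95 to -55 mm, travels from -100 to +75; the job is towards +y. Slack, it drags with 1 to 3 N. Clamped, it holds about 30 N.
- jaw_grip (a point): Where to grip the sliding jaw: an upright steel plate 12 mm thick along the rail (y), 46 mm wide across it (x), from 20 to 72 mm above the bench. This point is 51 mm above the bench, 80 mm to -x of the carriage's origin; axes as the gauge. It moves with the carriage; over 50 mm clear to the fixed jaw.
- knob_grip (a point): Middle of the clamp knob's bar, on the knob's upright axis, 103 mm above the bench, 6 mm to -x of the carriage's origin. The black bar is 42 mm long along this point's x, 14 mm thick along its y, from 87 to 117 mm above the bench, on a 14 mm hub. Turns with the knob.
- clamp_knob (a joint): Angle of the clamp knob, rad, anticlockwise seen from above: 0 tight, bar across the rail; free of the rail from about 0.5; fully slack (bar along the rail, quarter turn) from 1.2 on; stop at 1.65. Starts at 0 to 0.25. Takes 0.1 to 0.3 N m to turn; stays where it is left.
- detent_ball (a joint): How far the 14 mm spring ball under the carriage (brass pin showing on top) is pushed up, m: about 0.002 to 0.0025 riding on the strip, about 0 seated in the notch. It starts to drop some 5 mm before the notch's middle and draws the carriage in with a few N; seated, it takes about 15 N along the rail to push the carriage on out.
- pull_handle: Bystander, leave alone: steel pull handle, 188 mm bar of 18 mm diameter lying along its y, two 40 mm posts to +x; origin under the bar's middle.
- carton: Bystander, leave alone: open cardboard box of hinges, 150 x 200 x 85 mm, origin under its centre.
- tape_roll: Bystander, leave alone: cardboard ring, 96 mm across, 48 mm tall, origin under its centre.
- door_rose: Bystander, leave alone: brass door knob on its round rose, 56 mm across, 60 mm tall, origin under its centre.

How it is judged (in metres and radians):
On the way, in this order (a step that is already met when the one before it is completed fails the run):
1. the clamp knob is turned slack (1.2 rad or more) with the carriage still within 12 mm of its start (value of joint clamp_knob above 1.2 rad and distance of carriage from where it was at the start of the episode below 0.012 m), for 0.1 s.
2. the ball has dropped into the notch (value of joint detent_ball below 0.0012 m), for 0.2 s.
At the end, for the whole second after the job is handed in: The ball sits in the notch (pushed up less than 1.2 mm, carriage within about 2 mm of the notch), the carriage is at rest (under 5 mm/s), the knob is slack (over 1.0 rad) and the fingers still hold the carriage (more than 2 N) (value of joint detent_ball below 0.0012 m and y of carriage in the frame of gauge between -0.022 and 0.057 m and value of joint clamp_knob above 1 rad and linear speed of carriage below 0.005 m/s and contact force between the fingers and carriage above 2 N); the arm keeps its last pose, push and grip.
It fails at once if the carriage is dragged more than 12 mm while still clamped (distance of carriage from where it was at the start of the episode above 0.012 m and value of joint clamp_knob below 0.7 rad).
It fails at once if a bystander is pushed more than 20 mm (distance of any of pull_handle, carton, tape_roll, door_rose from where it was at the start of the episode above 0.02 m).
It also fails if it takes over 48 s, if anything falls off the work surface, if the arm or the gripper's body presses on something with over 40 N, if the wrist force passes 120 N, or if a joint passes its speed limit or range.

## Working session

There is one attempt and no reset: what is moved stays moved. The work goes in short steps, Python scripts to look and compute and a tool call to move; the robot and the scene stay as the last step left them, time stands still between calls to the robot, and variables do not carry over. Pictures are saved under pics/ and viewed, about 8 in all and at most 12, crops included, and the job is handed in when it is done.

Besides the shell and the picture viewer there is one more tool, called after "Emit:" by a JSON object that holds its "name" and its "arguments". apply_moves: Moves the arm, as the interface text tells. Shifts and turns lie within -1 to 1; 1 stands for 0.03 m of shift or 45 degrees of turn. Its arguments: {"type":"object","properties":{"moves":{"type":"array"},"newtons":{"type":"number"}},"required":["moves"]}

```bash
mkdir -p pics; ls; cat > h.py <<'E'
import numpy as np, cv2
from bench import robot
def snap(n,f):
    s=robot.snapshot(n); cv2.imwrite('pics/'+f,cv2.cvtColor(s['img'],cv2.COLOR_RGB2BGR))
    np.savez('pics/'+f+'.npz',**{k:v for k,v in s.items()}); return s
def ray(s,u,v,fish=False):
    x=(u-s['cx'])/s['fx'];y=(v-s['cy'])/s['fy']
    if fish:
        r=np.hypot(x,y); d=np.array([x/r*np.sin(r),y/r*np.sin(r),np.cos(r)]) if r>1e-9 else np.array([0,0,1.])
    else: d=np.array([x,y,1.])
    return np.array(s['orientation'])@d
def atz(s,u,v,z,fish=False):
    d=ray(s,u,v,fish);o=np.array(s['origin']);return o+d*(z-o[2])/d[2]
def load(f): return dict(np.load('pics/'+f+'.npz'))
E
python3 - <<'E'
from h import *
for n in ('scene','side','wrist'):
    s=snap(n,n+'1.png'); print(n,s['fx'],s['cx'],s['cy'],np.round(s['origin']),np.round(s['orientation'],2).tolist())
st=robot.state();print(st)
E
```

```text
pics
scene 480.40228052076566 279.75747255082683 210.55557998195408 [1414.  568.  661.] [[-0.54, 0.43, -0.72], [0.84, 0.29, -0.46], [0.01, -0.85, -0.52]]
side 489.89981414222103 282.2652369467113 212.74752350250859 [368. 954. 917.] [[-0.96, -0.18, 0.22], [-0.28, 0.63, -0.73], [-0.01, -0.76, -0.65]]
wrist 325.19226210127806 281.021722449435 208.31537287964304 [674.  73. 384.] [[1.0, 0.0, -0.0], [0.0, -0.97, -0.25], [-0.0, 0.25, -0.97]]
{'time_s': 0.15, 'qpos': array([-0.14950935,  0.42656989,  0.07387395,  1.60642305, -0.03409463,
        1.11081734, -0.06710569]), 'dq': array([ 0.00190568, -0.00218967,  0.0004939 , -0.00348337, -0.00041808,
        0.00167313, -0.00054815]), 'tau': array([ 3.71428541e-03, -9.36296225e+01,  3.66915867e+00, -4.54431260e+01,
       -4.87569754e-02,  1.79132586e-02,  2.30669798e-05]), 'position': array([ 6.74673080e+02, -2.90197853e-02,  2.04965637e+02]), 'orientation': array([[ 4.09480672e-05,  9.99999543e-01, -9.55415710e-04],
       [ 9.99999997e-01, -4.10162263e-05, -7.13202224e-05],
       [-7.13593774e-05, -9.55412786e-04, -9.99999541e-01]]), 'contact_force': array([ 0.99570382, -0.50966438,  0.14914955]), 'torque': array([-0.01634458,  0.00161667,  0.01277713]), 'width': 1.002229721779754}
```

View pics/scene1.png

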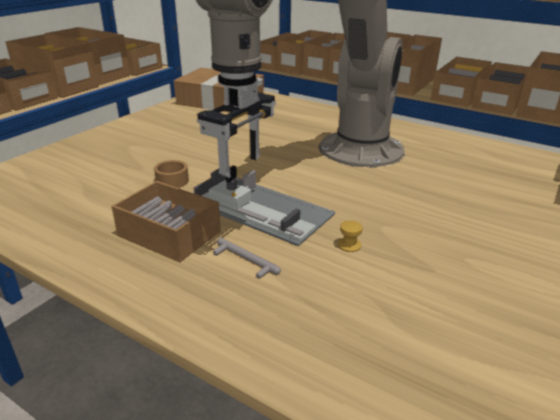

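View pics/wrist1.png

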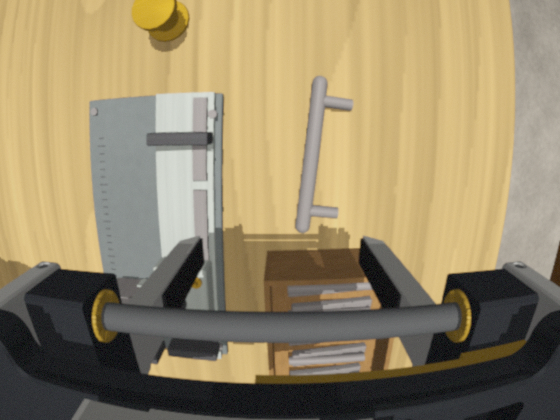

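View pics/side1.png

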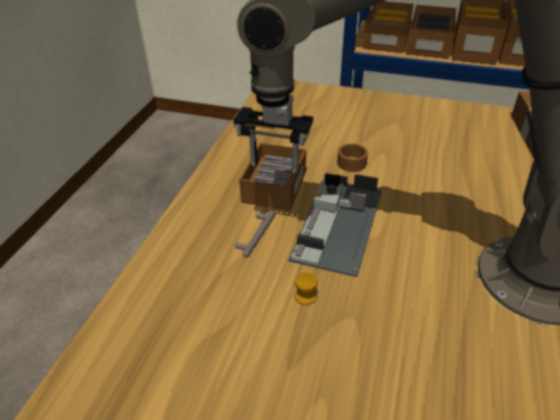

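The wrist view shows the gauge nearly aligned with the world axes: bed corners at about (91,101), (222,94) and (225,355), notch at about (201,186), +y stop at (180,139). The carton is at +x of the gauge, and the fingers hide the carriage. I'll compute positions from these and enlarge the scene view around the carriage.

```bash
python3 - <<'E'
from h import *
w=load('wrist1.png')
for n,u,v,z in [('bedTL',91,101,10),('bedTR',222,94,10),('bedBR',226,356,10),('stopL',148,139,35),('stopR',212,138,35),('strip T',206,98,20),('strip notch',201,186,22),('brass pin',198,282,62),('stripedges L',194,170,22),('R',207,170,22),('carton TL',266,252,85),('carton TR',357,250,85)]:
    print(n,np.round(atz(w,u,v,z,True),1))
a=cv2.imread('pics/scene1.png')[150:260,180:350]; b=cv2.imread('pics/side1.png')[160:275,280:390]
a=cv2.resize(a,None,fx=4,fy=4,interpolation=3);b=cv2.resize(b,None,fx=5,fy=5,interpolation=3)
cv2.imwrite('pics/sc.png',a);cv2.imwrite('pics/sd.png',b)
E
```

```text
bedTL [430.5 117.6  10. ]
bedTR [605.9 111.4  10. ]
bedBR [ 592.5 -249.7   10. ]
stopL [523.4  63.3  35. ]
stopR [598.8  61.2  35. ]
strip T [589.3 106.6  20. ]
strip notch [581.1   5.9  22. ]
brass pin [579.6 -96.8  62. ]
stripedges L [573.6  24.7  22. ]
R [589.1  24.4  22. ]
carton TL [658.9 -49.1  85. ]
carton TR [750.3 -47.5  85. ]
```

View pics/sc.png

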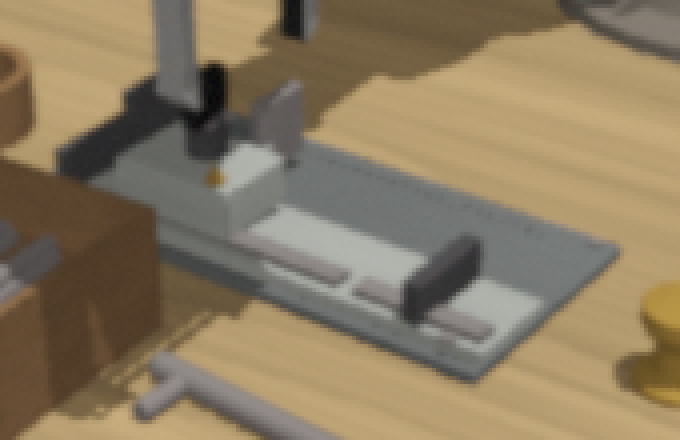

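```bash
python3 - <<'E'
from h import *
s=load('scene1.png')
for n,x,y,z in [('bar top L',202,66,117),('bar top R',222,66,117),('bar mid',207,95,103),('pin',216,176,62),('block top corner near',229,200,60),('corner right',283,158,60)]:
    print(n,np.round(atz(s,180+x/4,150+y/4,z),1))
E
```

```text
bar top L [ 547.5 -129.1  117. ]
bar top R [ 540.4 -118.5  117. ]
bar mid [ 556.5 -118.9  103. ]
pin [579.8 -95.9  62. ]
block top corner near [596.7 -73.   60. ]
corner right [534.1 -76.6  60. ]
```

Emit:
{"name": "apply_moves", "arguments": {"moves": [[-0.5,-0.5,0.2,0,0,-0.19,-1],[-0.5,-0.5,0.2,0,0,-0.19,-1],[-0.5,-0.5,0.2,0,0,-0.19,-1],[-0.5,-0.5,0,0,0,-0.19,-1],[-0.5,-0.5,0,0,0,-0.19,-1],[-0.5,-0.5,0,0,0,-0.19,-1],[-0.5,-0.5,0,0,0,-0.19,-1],[-0.5,-0.5,0,0,0,-0.19,-1],[0,0,0,0,0,-0.19,-1],[0,0,0,0,0,-0.19,-1],[0,0,0,0,0,-0.1,-1],[0,0,0,0,0,0,-1],[0,0,0,0,0,0,-1]]}}

```text
time_s: 1.45
position: [554.9, -119.9, 223.4]
orientation: [[1.0, 0.003, -0.0], [0.003, -1.0, 0.0], [-0.0, -0.0, -1.0]]
contact_force: [0.0, -0.1, 0.1]
width: 1.004
```

```bash
python3 - <<'E'
from h import *
s=snap('wrist','w2.png');print(np.round(s['origin'],1),np.round(s['orientation'],3).tolist())
E
```

```text
[ 626.6 -119.1  402.7] [[0.004, -0.968, -0.251], [-1.0, -0.004, -0.001], [-0.0, 0.251, -0.968]]
```

View pics/w2.png

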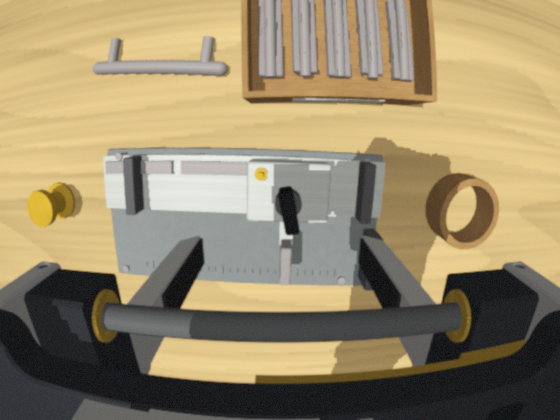

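The close view shows the bar centred near (288,210), slightly turned. The block spans u 247–330, the pin is at (261,174), the notch is near u≈176, and the sliding jaw is at (286,262). I'll segment the bar and measure.

```bash
python3 - <<'E'
from h import *
s=load('w2.png')
for n,u,v,z in [('bedTL',107,151,10),('bedTR',383,156,10),('bedBL',117,273,10),('bedBR',380,287,10),('blockTL',248,163,60),('blockTR',330,165,60),('blockBL',247,219,60),('blockBR',328,222,60),('pin',261,174,64),('notch',176,167,22),('jaw top far',286,240,72),('jaw bottom',286,283,72)]:
    print(n,np.round(atz(s,u,v,z,True)[:2],1))
g=s['img'].max(2); m=np.zeros_like(g); m[180:242,272:305]=(g[180:242,272:305]<48)*255
n,l,stt,c=cv2.connectedComponentsWithStats(m); k=1+stt[1:,4].argmax()
ys,xs=np.where(l==k); p=np.array([atz(s,u,v,117,True)[:2] for u,v in zip(xs,ys)],np.float32)
print(stt[k],cv2.minAreaRect(p),p.mean(0))
c=np.load('pics/w2.png.npz')['img'][150:290,235:345,::-1]
cv2.imwrite('pics/w2c.png',cv2.resize(c,None,fx=4,fy=4,interpolation=2))
E
```

```text
bedTL [602.7 112.4]
bedTR [ 592.9 -246.4]
bedBL [425.6 121.2]
bedBR [ 411.2 -259.3]
blockTL [587.4 -84.2]
blockTR [ 585.8 -171.5]
blockBL [525.5 -82. ]
blockBR [ 522.4 -171.6]
pin [576.1 -98.2]
notch [579.5   8.7]
jaw top far [ 505.6 -125. ]
jaw bottom [ 453.2 -125.5]
[278 187  21  47 629] ((550.200927734375, -126.13844299316406), (44.343528747558594, 13.699100494384766), 10.82788372039795) [ 551.4525  -126.01408]
```

View pics/w2c.png

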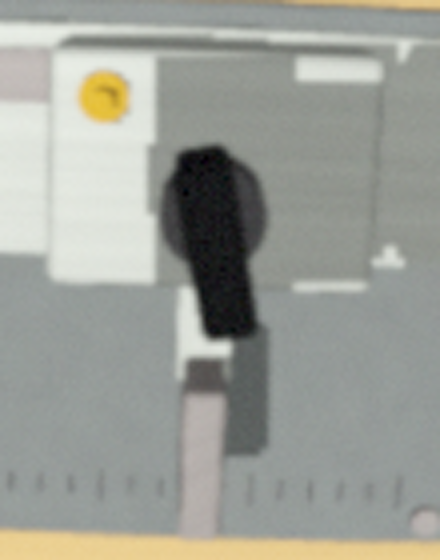

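The bar measures 44×14 mm, which matches the given size. Its centre is (550,-126), with its axis 10.8° anticlockwise of world x (knob ≈0.22 rad). I'll line up and go down.

Emit:
{"name": "apply_moves", "arguments": {"moves": [[-0.157,-0.207,0,0,0,0.118,-1],[0,0,-0.438,0,0,0.118,-1],[0,0,-0.438,0,0,0,-1],[0,0,-0.438,0,0,0,-1],[0,0,-0.438,0,0,0,-1],[0,0,-0.438,0,0,0,-1],[0,0,-0.438,0,0,0,-1],[0,0,-0.438,0,0,0,-1],[0,0,-0.438,0,0,0,-1],[0,0,-0.438,0,0,0,-1],[0,0,-0.438,0,0,0,-1],[0,0,0,0,0,0,-1],[0,0,0,0,0,0,-1]], "newtons": 8}}

```text
time_s: 2.8
position: [550.2, -126.3, 91.9]
orientation: [[0.983, 0.184, -0.0], [0.184, -0.983, -0.0], [-0.0, -0.0, -1.0]]
contact_force: [0.1, -0.7, 0.3]
width: 1.003
```

Emit:
{"name": "apply_moves", "arguments": {"moves": [[0,0,0,0,0,0,0.4],[0,0,0,0,0,0,0.4],[0,0,0,0,0,0,0.4],[0,0,0,0,0,0,0.4],[0,0,0,0,0,0,0.4],[0,0,0,0,0,0,1],[0,0,0,0,0,0,1],[0,0,0,0,0,0,1],[0,0,0,0,0,0,1],[0,0,0,0,0,0,1]]}}

```text
time_s: 3.8
position: [550.3, -126.2, 92.1]
orientation: [[0.983, 0.184, 0.0], [0.184, -0.983, 0.0], [0.0, -0.0, -1.0]]
contact_force: [0.8, -0.2, -0.7]
width: 0.184
```

Emit:
{"name": "apply_moves", "arguments": {"moves": [[0,0,0,0,0,0,1],[0,0,0,0,0,0,1],[0,0,0,0,0,0,1],[0,0,0,0,0,0,1]]}}

```text
time_s: 4.2
position: [550.3, -126.6, 92.1]
orientation: [[0.983, 0.184, 0.0], [0.184, -0.983, -0.0], [0.0, 0.0, -1.0]]
contact_force: [1.6, -4.1, -1.7]
width: 0.15
```

Emit:
{"name": "apply_moves", "arguments": {"moves": [[0,-0.015,0,0,0,0,1],[0,0,0,0,0,0,1],[0,0,0,0,0,0.1,1],[0,0,0,0,0,0.1,1],[0,0,0,0,0,0.1,1],[0,0,0,0,0,0.1,1],[0,0,0,0,0,0.1,1],[0,0,0,0,0,0,1]], "newtons": 35}}

```text
time_s: 5.0
position: [550.1, -126.1, 91.9]
orientation: [[0.837, 0.548, -0.001], [0.548, -0.837, 0.001], [-0.0, -0.001, -1.0]]
contact_force: [0.4, 1.6, -1.6]
width: 0.146
```

Forces are low and the turn is going well, so I'll do the rest.

Emit:
{"name": "apply_moves", "arguments": {"moves": [[0,0,0,0,0,0.1,1],[0,0,0,0,0,0.1,1],[0,0,0,0,0,0.1,1],[0,0,0,0,0,0.1,1],[0,0,0,0,0,0.1,1],[0,0,0,0,0,0.1,1],[0,0,0,0,0,0.1,1],[0,0,0,0,0,0.1,1],[0,0,0,0,0,0.1,1],[0,0,0,0,0,0.1,1],[0,0,0,0,0,0.1,1],[0,0,0,0,0,0.07,1],[0,0,0,0,0,0,1],[0,0,0,0,0,0,1]]}}

```text
time_s: 6.4
position: [548.4, -126.5, 91.8]
orientation: [[0.076, 0.997, -0.004], [0.997, -0.076, 0.001], [0.0, -0.004, -1.0]]
contact_force: [-9.7, 1.2, 9.7]
width: 0.145
```

```bash
python3 - <<'E'
from h import *
st=robot.state();print(st['torque'],st['contact_force'],st['qpos'],np.degrees(np.arctan2(st['orientation'][1][0],st['orientation'][0][0])))
E
```

```text
[0.13064051 2.66489492 0.06845641] [-9.71536009  1.22413762  9.65390089] [ 0.08536243  0.37801114  0.03319965  1.96015685 -0.01712547  0.80737294
  0.05156776] 85.61463892369403
```

Emit:
{"name": "apply_moves", "arguments": {"moves": [[-0.06,0,0,0,0,0,1],[0,0,0,0,0,0,0.2],[0,0,0,0,0,0,0.2],[0,0,0,0,0,0,0.2],[0,0,0,0,0,0,0.2],[0,0,0,0,0,0,0.2],[0,0,0.5,0,0,0,0.2],[0,0,0.5,0,0,0,0.2],[0,0,0.5,0,0,0,0.2],[0,0,0.5,0,0,0,0.2],[0,0,0.5,0,0,-0.19,0.2],[-0.3,0,0.5,0,0,-0.19,0.2],[-0.3,0,0,0,0,-0.19,0.2],[-0.3,0,0,0,0,-0.19,0.2],[-0.3,0,0,0,0,-0.19,0.2],[-0.3,0,0,0,0,-0.19,0.2],[-0.3,0.1,0,0,0,-0.19,0.2],[-0.3,0,0,0,0,-0.19,0.2],[-0.3,0,0,0,0,-0.19,0.2],[-0.04,0,0,0,0,-0.19,0.2]]}}

```text
time_s: 8.4
position: [474.4, -123.7, 182.1]
orientation: [[1.0, -0.002, -0.0], [-0.002, -1.0, 0.0], [-0.0, -0.0, -1.0]]
contact_force: [-1.0, 0.1, -1.0]
width: 0.396
```

Emit:
{"name": "apply_moves", "arguments": {"moves": [[0,0,0,0,0,-0.05,0.2],[0,0,0,0,0,0,0.2],[0,0,0,0,0,0,0.2]]}}

```text
time_s: 8.7
position: [475.3, -123.6, 182.1]
orientation: [[0.999, -0.033, 0.0], [-0.033, -0.999, 0.0], [0.0, -0.0, -1.0]]
contact_force: [-0.5, -0.4, 1.1]
width: 0.401
```

```bash
python3 - <<'E'
from h import *
s=snap('wrist','w3.png');c=s['img'][100:330,150:410,::-1]
cv2.imwrite('pics/w3c.png',cv2.resize(c,None,fx=2.5,fy=2.5,interpolation=2))
E
```

```text
(no output)
```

View pics/w3c.png

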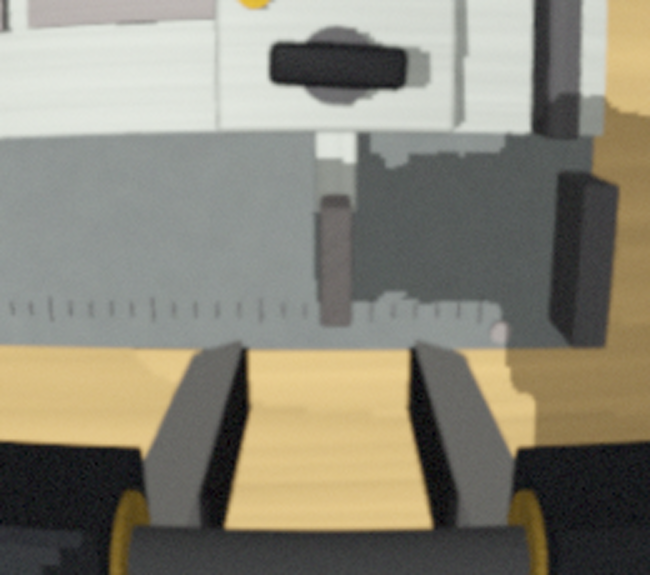

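The bar now lies along the rail. The jaw plate's top is at crop (336, 200–325), centred between the fingers.

```bash
python3 - <<'E'
from h import *
s=load('w3.png')
for x,y,z in [(320,203,72),(350,203,72),(320,322,72),(351,322,72),(336,260,72),(270,66,117),(406,66,117)]: print(np.round(atz(s,150+x/2.5,100+y/2.5,z,True),1))
E
```

```text
[ 497.4 -121.1   72. ]
[ 497.1 -131.9   72. ]
[ 452.4 -119.6   72. ]
[ 452.  -131.2   72. ]
[ 476.1 -126.3   72. ]
[ 547.3 -108.3  117. ]
[ 546.1 -148.8  117. ]
```

Emit:
{"name": "apply_moves", "arguments": {"moves": [[0,-0.05,-0.5,0,0,0,0.2],[0,0,-0.5,0,0,0,0.2],[0,0,-0.5,0,0,0,0.2],[0,0,-0.5,0,0,0,0.2],[0,0,-0.5,0,0,0,0.2],[0,0,-0.5,0,0,0,0.2],[0,0,-0.5,0,0,0,0.2],[0,0,-0.5,0,0,0,0.2],[0,0,-0.5,0,0,0,0.2],[0,0,-0.44,0,0,0,0.2],[0,0,0,0,0,0,0.2],[0,0,0,0,0,0,1],[0,0,0,0,0,0,1],[0,0,0,0,0,0,1],[0,0,0,0,0,0,1],[0,0,0,0,0,0,1],[0,0,0,0,0,0,1],[0,0,0,0,0,0,1],[0,0,0,0,0,0,1]], "newtons": 12}}

```text
time_s: 10.65
position: [475.7, -125.3, 34.4]
orientation: [[0.999, -0.035, 0.001], [-0.035, -0.999, -0.0], [0.001, -0.0, -1.0]]
contact_force: [-2.2, -1.4, 7.0]
width: 0.124
```

Emit:
{"name": "apply_moves", "arguments": {"moves": [[0,0,0,0,0,0,1],[0.004,0.1,0,0,0,0,1],[0.007,0.2,0,0,0,0,1],[0.009,0.25,0,0,0,0,1],[0.009,0.25,0,0,0,0,1],[0.009,0.25,0,0,0,0,1],[0.009,0.25,0,0,0,0,1],[0.009,0.25,0,0,0,0,1],[0.009,0.25,0,0,0,0,1],[0.009,0.25,0,0,0,0,1],[0.009,0.25,0,0,0,0,1],[0.007,0.2,0,0,0,0,1],[0.006,0.15,0,0,0,0,1],[0.004,0.1,0,0,0,0,1],[0,0,0,0,0,0,1],[0,0,0,0,0,0,1]], "newtons": 25}}

```text
time_s: 12.25
position: [478.5, -42.3, 34.4]
orientation: [[0.999, -0.034, 0.001], [-0.034, -0.999, 0.0], [0.001, -0.0, -1.0]]
contact_force: [-2.6, 3.5, 9.4]
width: 0.124
```

Emit:
{"name": "apply_moves", "arguments": {"moves": [[0.004,0.1,0,0,0,0,1],[0.004,0.1,0,0,0,0,1],[0.004,0.1,0,0,0,0,1],[0.004,0.1,0,0,0,0,1],[0,0,0,0,0,0,1]]}}

```text
time_s: 12.75
position: [478.9, -30.4, 34.4]
orientation: [[0.999, -0.034, 0.001], [-0.034, -0.999, 0.0], [0.001, -0.0, -1.0]]
contact_force: [-3.7, 0.7, 9.8]
width: 0.126
```

Emit:
{"name": "apply_moves", "arguments": {"moves": [[0.001,0.033,0,0,0,0,1],[0.001,0.033,0,0,0,0,1]]}}

```text
time_s: 12.95
position: [479.0, -28.9, 34.4]
orientation: [[0.999, -0.035, 0.001], [-0.035, -0.999, -0.0], [0.001, -0.0, -1.0]]
contact_force: [-3.1, -2.5, 9.2]
width: 0.126
```

Emit:
{"name": "apply_moves", "arguments": {"moves": [[0.001,0.033,0,0,0,0,1],[0.001,0.033,0,0,0,0,1]]}}

```text
time_s: 13.15
position: [479.0, -26.8, 34.4]
orientation: [[0.999, -0.035, 0.001], [-0.035, -0.999, 0.0], [0.001, -0.0, -1.0]]
contact_force: [-3.7, 0.7, 9.1]
width: 0.125
```

Emit:
{"name": "apply_moves", "arguments": {"moves": [[0.001,0.033,0,0,0,0,1],[0.001,0.033,0,0,0,0,1]]}}

```text
time_s: 13.35
position: [479.1, -24.3, 34.4]
orientation: [[0.999, -0.034, 0.001], [-0.034, -0.999, 0.001], [0.001, -0.001, -1.0]]
contact_force: [-3.4, 3.7, 9.6]
width: 0.128
```

Emit:
{"name": "apply_moves", "arguments": {"moves": [[0.001,0.033,0,0,0,0,1],[0,0,0,0,0,0,1]]}}

```text
time_s: 13.55
position: [479.2, -22.4, 34.4]
orientation: [[0.999, -0.033, 0.0], [-0.033, -0.999, 0.001], [0.0, -0.001, -1.0]]
contact_force: [-3.5, 8.7, 9.9]
width: 0.123
```

Emit:
{"name": "apply_moves", "arguments": {"moves": [[0.001,0.033,0,0,0,0,1],[0,0,0,0,0,0,1]]}}

```text
time_s: 13.75
position: [479.2, -21.8, 34.4]
orientation: [[0.999, -0.034, 0.001], [-0.034, -0.999, 0.001], [0.0, -0.001, -1.0]]
contact_force: [-2.8, 5.8, 9.1]
width: 0.13
```

Emit:
{"name": "apply_moves", "arguments": {"moves": [[0.001,0.033,0,0,0,0,1],[0,0,0,0,0,0,1]]}}

```text
time_s: 13.95
position: [479.2, -21.2, 34.4]
orientation: [[0.999, -0.034, 0.001], [-0.034, -0.999, 0.001], [0.001, -0.001, -1.0]]
contact_force: [-2.5, 3.6, 8.8]
width: 0.128
```

Emit:
{"name": "apply_moves", "arguments": {"moves": [[0.001,0.033,0,0,0,0,1],[0,0,0,0,0,0,1]]}}

```text
time_s: 14.15
position: [479.2, -20.5, 34.4]
orientation: [[0.999, -0.034, 0.001], [-0.034, -0.999, 0.0], [0.001, -0.0, -1.0]]
contact_force: [-3.3, 2.0, 8.2]
width: 0.12
```

Emit:
{"name": "apply_moves", "arguments": {"moves": [[0.001,0.033,0,0,0,0,1],[0,0,0,0,0,0,1]]}}

```text
time_s: 14.35
position: [479.3, -19.7, 34.4]
orientation: [[0.999, -0.034, 0.001], [-0.034, -0.999, 0.0], [0.001, -0.0, -1.0]]
contact_force: [-1.6, 0.6, 9.6]
width: 0.124
```

Emit:
{"name": "apply_moves", "arguments": {"moves": [[0.001,0.033,0,0,0,0,1],[0,0,0,0,0,0,1]]}}

```text
time_s: 14.55
position: [479.3, -18.7, 34.4]
orientation: [[0.999, -0.035, 0.001], [-0.035, -0.999, 0.0], [0.001, -0.0, -1.0]]
contact_force: [-2.2, -0.5, 9.0]
width: 0.131
```

Emit:
{"name": "apply_moves", "arguments": {"moves": [[0.001,0.033,0,0,0,0,1],[0,0,0,0,0,0,1]]}}

```text
time_s: 14.75
position: [479.3, -17.8, 34.4]
orientation: [[0.999, -0.035, 0.001], [-0.035, -0.999, 0.0], [0.001, -0.0, -1.0]]
contact_force: [-2.0, -0.2, 9.3]
width: 0.125
```

Emit:
{"name": "apply_moves", "arguments": {"moves": [[0.001,0.033,0,0,0,0,1],[0,0,0,0,0,0,1]]}}

```text
time_s: 14.95
position: [479.4, -17.1, 34.4]
orientation: [[0.999, -0.035, 0.001], [-0.035, -0.999, -0.0], [0.001, 0.0, -1.0]]
contact_force: [-2.4, -1.8, 9.7]
width: 0.122
```

Emit:
{"name": "apply_moves", "arguments": {"moves": [[0.001,0.033,0,0,0,0,1],[0,0,0,0,0,0,1]]}}

```text
time_s: 15.15
position: [479.4, -16.5, 34.4]
orientation: [[0.999, -0.035, 0.001], [-0.035, -0.999, -0.0], [0.001, 0.0, -1.0]]
contact_force: [-2.5, -5.7, 10.0]
width: 0.126
```

Emit:
{"name": "apply_moves", "arguments": {"moves": [[0.001,0.033,0,0,0,0,1],[0,0,0,0,0,0,1]]}}

```text
time_s: 15.35
position: [479.4, -16.1, 34.4]
orientation: [[0.999, -0.036, 0.001], [-0.036, -0.999, -0.001], [0.001, 0.001, -1.0]]
contact_force: [-1.9, -9.3, 9.0]
width: 0.128
```

Pull-in (+9 N at y −22.4) was followed by rising resistance (−9 N at y −16.1), so both flanks of the notch are felt and its middle is near y = −18.7. I'll back off to the middle.

Emit:
{"name": "apply_moves", "arguments": {"moves": [[-0.001,-0.04,0,0,0,0,1],[-0.001,-0.04,0,0,0,0,1],[-0.001,-0.045,0,0,0,0,1],[0,0,0,0,0,0,1],[0,0,0,0,0,0,1],[0,0,0,0,0,0,1],[0,0,0,0,0,0,1],[0,0,0,0,0,0,1]]}}

```text
time_s: 16.15
position: [479.3, -18.7, 34.4]
orientation: [[0.999, -0.035, 0.001], [-0.035, -0.999, 0.0], [0.001, -0.0, -1.0]]
contact_force: [-2.8, -0.7, 9.1]
width: 0.121
```

```bash
python3 - <<'E'
from h import *
for n,f in (('wrist','w4.png'),('scene','s4.png'),('side','d4.png')): snap(n,f)
s=load('w4.png')['img'][60:340,110:450,::-1]; c=load('s4.png')['img'][140:270,130:370,::-1]
a=cv2.resize(s,(486,400),interpolation=2); b=cv2.resize(c,None,fx=1.3,fy=400/130,interpolation=2)
cv2.imwrite('pics/f4.png',np.hstack([a,b]))
E
```

```text
(no output)
```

View pics/f4.png

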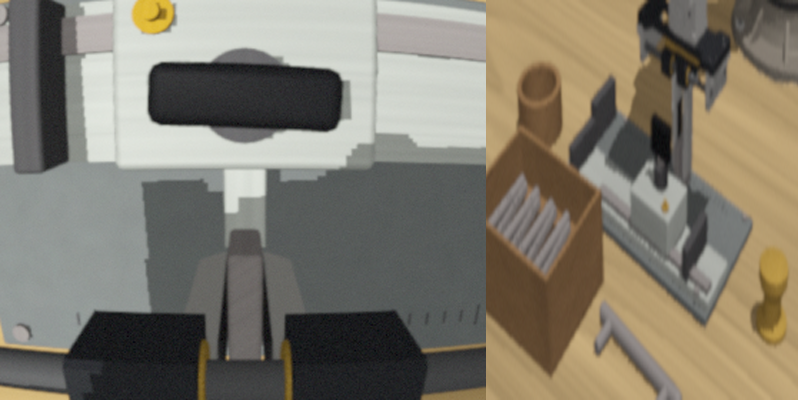

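The view shows the jaw gripped, the knob bar along the rail and the bystanders in place. The arm is at rest at y −18.7, where the ball's pull is about zero, so I'm handing in.

```bash
python3 - <<'E'
from h import *
print(robot.job_done()); s=robot.state(); print(s['time_s'],s['position'],s['contact_force'],s['width'])
E
```

```text
the job is handed in; nothing more can be done
None
the job is handed in; nothing more can be done
```

The job is handed in, with the carriage held in the notch and the knob left slack. I got no verdict, and the last state could not be read after handing in.

- **Knob:** I gripped the bar and turned it about 75° anticlockwise. From the gripper's final angle the knob is at about 1.53 rad. Side forces were about 10 N at most in the readings taken, against the clamp's 30 N. The picture afterwards shows the bar along the rail.
- **Carriage start:** The bar's middle measured about 2 mm different in y before and after the turn, which is within camera accuracy and well under the 12 mm limit.
- **Slide to the notch:** I gripped the sliding jaw at 25 N and moved it about 107 mm towards +y. The cameras had predicted about 104 mm. I felt the ball pull in (+9 N at world y −22.4 mm), then resistance rising to −9 N at y −16.1 mm, and backed off to the middle.
- **Final state before handing in (16.15 s):** The gripper was still at y −18.7 mm with about −0.7 N along the rail. The grip was closed on the 12 mm plate, and the bystanders visible in the last picture looked undisturbed.
- **Less certain:** I inferred that the ball is seated from the forces and travel, because nothing reads the ball directly. The vertical force read a steady 9 N or so while gripping, which I did not explain.

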